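# Pack the tins into the latched case

## Task

Pull the recessed paddle on top of the grey case to trip its latch, raise the lid with it, and swing the lid right up to its stop. Slide the collar with its divider plate along the rod inside to the mark, so that it sits midway between the two dark bands, and let go of it; then lay every round tin from the cutting mat flat in the larger compartment on the right of the divider. Finally lower the lid gently and press it fully shut so that it latches, with the collar still on its mark; leave the orange vial, the calliper and the stone alone.

Things in the scene. Friction and masses are not known exactly. Their poses are not given: they have to be found in the camera images.
- case: Grey plastic case, fixed to the bench. Origin: centre of its underside; x from front to back (hinge side), y to its left, z up. Outer 200 (x) by 320 (y) mm; walls 5 mm; inner floor at z = 6 mm, rim at 85 mm, top of the shut lid at 119 mm. A fixed rod, diameter 10 mm, runs inside along y from wall to wall at x = +35, z = 36 mm.
- keeper_tip (a point): Inner end of the latch keeper, a small ledge standing 13 mm inward from the middle of the case's front wall, 40 mm wide (y), case z 73 to 81 mm. Keep clear of it when loading. Axes as the case.
- lid (a joint): Lid angle, rad: 0 shut, 1.65 open at its stop (a little past upright). The hinge is stiff (friction 0.6 N m): the lid stays wherever it is left. While it is latched it cannot be raised.
- lid_hinge (a point): Middle of the lid's hinge line, which runs along the case's y at the top of the back wall (case x = +100, z = 85 mm). Turns with the lid: own x lies in the lid and points from its front edge to the hinge, own z points out of the lid's outer (top) face, which lies 34 mm from this point along z.
- lid_front (a point): Middle of the front edge of the lid's under (inner) side, 200 mm from the hinge line; the lid is 320 mm wide (y), 34 mm thick. Axes as lid_hinge. A part-open lid can be pushed farther open by its front edge, and shut by its outer face; more than 75 mm from the middle along y the outer face is solid (between lies the dish).
- paddle (a joint): Paddle angle, rad: 0 home (level, in its dish), 0.5 fully pulled up. A spring returns it (pull about 2.5 to 5 N). The latch lets go from about 0.2. When the lid is pressed down the last 25 mm at its front edge with some 6 to 12 N, the latch hook rides over the keeper by itself and the paddle springs back home.
- paddle_grip (a point): Grip point in the paddle, 64 mm behind its pivot (along y, near the lid's front edge). The paddle is a steel bar 36 mm wide (y), 14 mm thick; its top is 4 mm below the lid's top face, its free end 16 mm behind this point. Pinch it across y from above and pull up: it turns up about its pivot, then the lid comes with it.
- dish (a point): Centre of the floor of the dish in the lid's top in which the paddle lies, 30 mm below the lid's top face. The dish is 140 mm wide (y; 52 mm free on each side of the paddle) and 107 mm long (x). The floor is 19 mm below paddle_grip when the paddle is home. Axes as lid_hinge.
- collar (a joint): Position of the collar along the rod, m: 0 nearest the case's right wall (case y = -100 mm), growing to the case's +y (left), up to 0.225. Friction about 2.5 N holds it where it is left.
- collar_centre (a point): Centre of the collar, on the rod's axis; axes as the case. The collar is an aluminium ring 26 mm across, 20 mm long (y). A divider plate (4 mm thick, in the collar's middle plane) hangs from it towards the front of the case, case x -88 to +22 mm, case z 9 to 45 mm.
- collar_grip (a point): Grip point on the collar's upright tab, 32 mm above the rod's axis. The tab is 20 mm (x) by 16 mm (y), its top 13 mm above this point (case z = 81 mm); free on all sides down to the ring, 19 mm below this point.
- mark_centre (a point): The mark: point on the rod's axis midway between two dark bands round the rod, each 4 mm wide, 30 mm clear between them. The collar (20 mm long) is to stand between them. Axes as the case. The bands do not hinder the collar.
- tin0_centre (a point): Centre (half-way up) of a flat round screw-lid metal tin, 50 mm across and 22 mm high, 45 g, loose, standing on the blue cutting mat (top 3 mm above the bench) to the right of the case; may be absent. Gripped round its rim from above. Own z is the tin's axis.
- tin1_centre (a point): Centre (half-way up) of a flat round screw-lid metal tin, 42 mm across and 22 mm high, 45 g, loose, standing on the blue cutting mat (top 3 mm above the bench) to the right of the case; may be absent. Gripped round its rim from above. Own z is the tin's axis.
- tin2_centre (a point): Centre (half-way up) of a flat round screw-lid metal tin, 50 mm across and 22 mm high, 45 g, loose, standing on the blue cutting mat (top 3 mm above the bench) to the right of the case; may be absent. Gripped round its rim from above. Own z is the tin's axis.
- tin3_centre (a point): Centre (half-way up) of a flat round screw-lid metal tin, 42 mm across and 22 mm high, 45 g, loose, standing on the blue cutting mat (top 3 mm above the bench) to the right of the case; may be absent. Gripped round its rim from above. Own z is the tin's axis.
- vial: Bystander: orange open vial, 51 mm across, 88 mm high, origin under it; leave alone.
- calliper: Bystander: steel calliper lying near the bench's front edge; leave alone.
- shell_stone: Bystander: flat brown stone, 138 mm long; leave alone. Near it, behind the cutting mat from world x = 0.62 m on, stand a fixed tool basket and pliers, up to 200 mm high: keep clear of them.
Things that resemble listed ones, but are neither listed nor needed, are in the scene too. What is shaped like the part that bears tin3_centre but green is not meant.

How it is judged:
By the outcome, as a careful person would: the job done as asked, in the order asked, and still so for the second after the job is handed in, with the robot touching nothing.
Of tin0, tin1, tin2, tin3 only 2 to 4 are there at a start; the rules pass over those that are not, and their reading is None.
At some moment in a run one of tin0, tin1, tin2, tin3 may be knocked a few centimetres aside while the robot is not near it.
Once in a run the grip may slacken for a moment while it holds something.
It also fails if it takes over 210 s, if anything falls off the work surface, if the arm or the gripper's body presses on something with over 40 N, if the wrist force passes 120 N, or if a joint passes its speed limit or range.

## Robot

A 6-joint arm with a two-finger parallel gripper is mounted at the origin on a cart in front of the work surface, level with it; the furniture and walls round the work are solid. World frame = base frame: x ahead of the robot, y to its left, z up, the work surface at z = 0. Lengths are in mm, angles in rad, forces in N, time in s.
With the tool pointing down it reaches from about 250 to 725 mm from the base axis. Payload 4 kg.
Tool frame: the origin (TCP) lies at the very end of the fingers, on their centre line; the grasp point (between the pads) lies env.hold_point_z behind it (env.hold_point_z is the distance from the TCP to the grasp point, in mm); z points along the fingers, y is the direction in which the jaws open and shut (so a half turn about z gives the same grasp; the last joint's range is limited). The gripper opens to 85 mm and grips with 20 to 120 N. Pads are 22 mm wide; open, the fingers measure 114 mm over their backs; the gripper's body (76 mm by 85 mm) begins 54 mm behind the grasp point. The pads swing forward as they close: fully open they stand 13 mm farther back than shut.
Start: joints at [-1.163, 0.241, 0.005, 1.335, 0, 1.571], TCP at [198.293, -458.998, 210.306] pointing down, gripper open.
Joint ranges: [-2.72, 2.72], [-1.05, 1.87], [-1.09, 1.28], [-1.99, 2.15], [-1.42, 1.44], [-3.14, 3.14]. Speed limits (rad/s): [2.79, 2.79, 3.14, 3.14, 3.14, 3.14].

## Interface

Orientations are given as a unit quaternion [w, x, y, z].
In Python, from rig import env gives the robot as it stands. Calls block until the motion is done:
- env.goto(position, orientation): joint-space move of the TCP to a pose.
- env.line_to(position, orientation=None, max_speed=150): straight line of the TCP; orientation=None keeps the orientation; max_speed is the mean speed in mm/s.
- env.movej(angles): joint-space move.
- env.command_gripper(opening): finger opening in mm; the grip force is fixed at half the most; returns when the fingers have stopped.
- env.dwell(seconds).
- env.solve_ik(position, orientation): joint angles nearest the present ones, or None.
- env.snapshot(name): name is "side" or "top" or "wrist"; returns a dict with "image" (400x640x3 uint8, red, green, blue), "fx", "fy", "cx", "cy" (pixels), "D" ([k1, k2, p1, p2, k3] as OpenCV has them; the pictures are not rectified), "T" (4x4, takes a point from camera to world coordinates); the wrist camera has in their place "hand_eye" (4x4, takes a point from camera to tool coordinates, whose origin is the TCP and whose axes are the flange's). Camera axes: x right, y up, looking along -z (the intrinsics and any distortion apply to the point x, -y, -z); pixel columns grow to the right and rows downward; lengths in mm; the calibration is good to about 2 mm. A picture is of the moment at which its call begins: read the wrist's pose just before it. There is no depth.
A pose or a line that the arm cannot do raises env.IKError and nothing moves.
- env.hand_in(): hands the job in, once; it reports no verdict.
Readings, each from a call of its own:
- env.read_time_s(): time.
- env.read_qpos(): joint angles.
- env.read_qd(): joint speeds.
- env.read_tau(): joint torques, N m.
- env.read_position(): TCP position.
- env.read_orientation(): TCP orientation.
- env.read_contact_force(): force on the tool from outside, world axes, zero at the start.
- env.read_torque(): the same for the moment, N m.
- env.read_width(): finger opening in mm.
Only numpy, scipy, OpenCV 4.12 (cv2) and the standard library are available. Lean on these libraries where they do the work, as an engineer would, in place of code of your own. Each camera call takes 0.05 s, during which the arm holds its last target. There are 200 camera calls.

## Working session

There is one attempt and no reset: what is moved stays moved. The work goes in short steps, each a Python script; the robot and the scene stay as the last script left them, time stands still between calls to the robot, and variables do not carry over. Pictures are saved under pics/ and viewed, about 12 in all and at most 16, crops included, and the job is handed in when it is done.

```bash
ls; mkdir -p pics; cat > h.py <<'E'
import numpy as np, cv2
from rig import env
from scipy.spatial.transform import Rotation as R
def save(n,img,s=1,crop=None):
    if crop: x0,y0,x1,y1=crop; img=img[y0:y1,x0:x1]
    img=cv2.resize(img,None,fx=s,fy=s,interpolation=cv2.INTER_CUBIC)
    cv2.imwrite(f'pics/{n}.png',img[...,::-1])
def q2R(q): return R.from_quat([q[1],q[2],q[3],q[0]]).as_matrix()
def R2q(M):
    a=R.from_matrix(M).as_quat(); return [a[3],a[0],a[1],a[2]]
def down(yaw,pitch=0):
    """tool z down, jaw axis (tool y) at yaw in world xy"""
    y=np.array([np.cos(yaw),np.sin(yaw),0]); z=np.array([0,0,-1.]); x=np.cross(y,z)
    M=np.stack([x,y,z],1)
    return R2q(M)
def wT():
    p=np.array(env.read_position());M=q2R(env.read_orientation())
    s=env.snapshot('wrist');T=np.eye(4);T[:3,:3]=M;T[:3,3]=p
    s['T']=T@np.array(s['hand_eye']);return s
def K(s): return np.array([[s['fx'],0,s['cx']],[0,s['fy'],s['cy']],[0,0,1.]])
def ray(s,uv):
    p=cv2.undistortPoints(np.array([[uv]],float),K(s),np.array(s['D'],float))[0,0]
    T=np.array(s['T']);return T[:3,3],T[:3,:3]@np.array([p[0],-p[1],-1.])
def atz(s,uv,z):
    o,d=ray(s,uv);return o+d*(z-o[2])/d[2]
def proj(s,P):
    T=np.linalg.inv(np.array(s['T']));P=np.atleast_2d(P)@T[:3,:3].T+T[:3,3]
    P=P*[1,-1,-1]
    return cv2.projectPoints(P,np.zeros(3),np.zeros(3),K(s),np.array(s['D'],float))[0][:,0]
E
python3 - <<'E'
from h import *
import pickle
for n in ['top','side']:
    s=env.snapshot(n); pickle.dump(s,open(n+'.pkl','wb')); save(n+'0',s['image'],1.25); print(n,np.round(s['T'],3).tolist(),s['fx'],s['D'])
print(env.hold_point_z,env.read_orientation(),env.read_time_s(),env.read_width())
E
```

```text
pics
top [[-0.002, 0.995, -0.098, 335.849], [-1.0, -0.004, -0.014, -209.161], [-0.014, 0.098, 0.995, 1520.146], [0.0, 0.0, 0.0, 1.0]] 468.20704177925097 [-0.08480202  0.          0.          0.          0.        ]
side [[0.827, 0.357, -0.435, -77.343], [-0.562, 0.555, -0.613, -993.164], [0.022, 0.751, 0.66, 938.978], [0.0, 0.0, 0.0, 1.0]] 513.1576108725238 [-0.03168559  0.          0.          0.          0.        ]
18.700000000000003 [-9.44614415e-04  9.79283506e-01  2.02491689e-01 -1.93857278e-04] 0.1 85.53166287831257
```

View pics/top0.png

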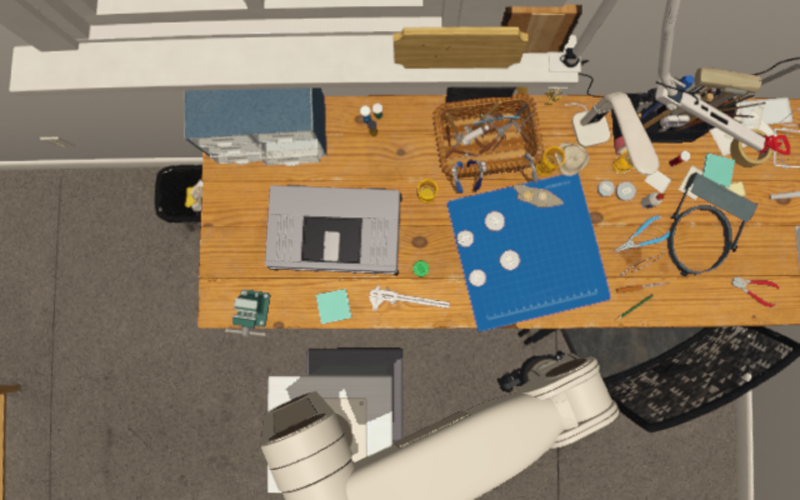

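View pics/side0.png

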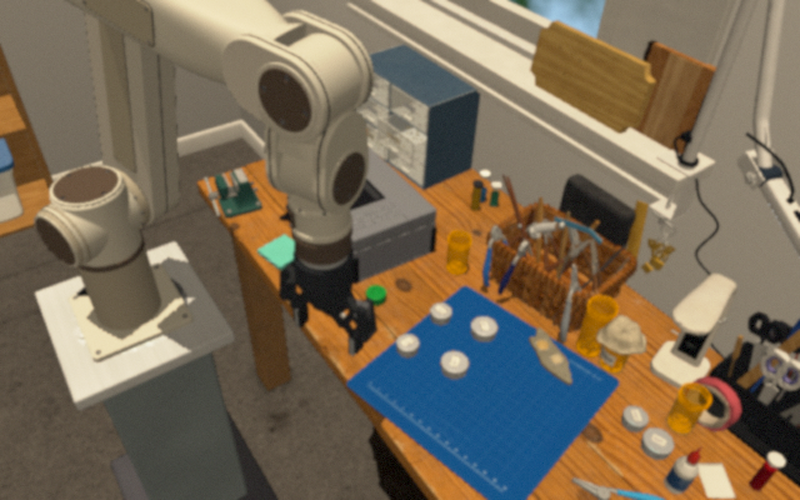

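The top view shows the case at (267–400, 185–273) with its paddle at about (331, 246). Four white tins stand on the blue mat at (495,221), (465,239), (510,260) and (477,278). The green tin at (421,268) and the grey tins at (606,188) and (626,190) are off the mat, so they are decoys. I'll confirm this in an enlarged crop.

```bash
python3 - <<'E'
from h import *
import pickle
s=pickle.load(open('top.pkl','rb'))
save('topcrop',s['image'],3.2,(205,140,445,280))
for u,v in [(495,221),(465,239),(510,260),(477,278)]:
    print(np.round(atz(s,(u/1.25,v/1.25),25),1))
E
```

```text
[ 545.5 -426.9   25. ]
[ 499.1 -348.8   25. ]
[ 444.6 -463.6   25. ]
[ 398.9 -378.3   25. ]
```

View pics/topcrop.png

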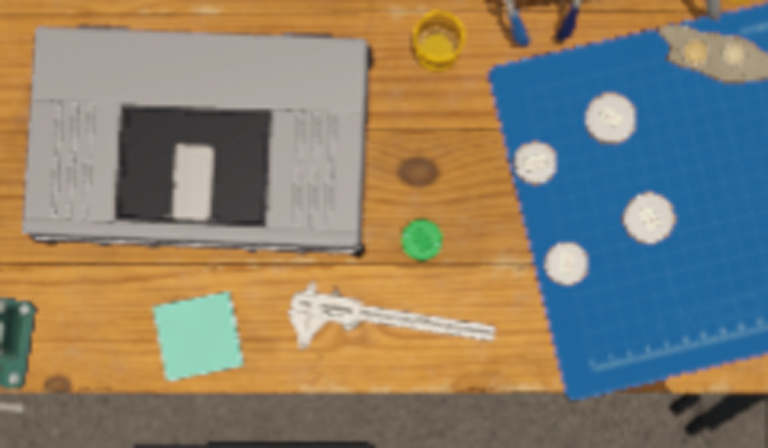

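Crop: the case's lid corners are at about (38,28), (369,40), (362,247) and (27,233). The paddle runs x 173–214, y 144–220 (free end at the back, clearance there). The four white tins on the mat are the ones meant: large at (611,118) and (649,217), small at (536,163) and (567,263). Green one (422,240) is off the mat and not meant. Next I'll look with the wrist camera above the paddle.

```bash
python3 - <<'E'
from h import *
import pickle
s=pickle.load(open('top.pkl','rb'))
f=lambda u,v,z:atz(s,(205+u/3.2,140+v/3.2),z)
c=[f(38,28,119),f(369,40,119),f(362,247,119),f(27,233,119)]
for p in c: print(np.round(p,1))
print('len',[round(np.linalg.norm(c[i]-c[i-1]),1) for i in range(4)])
print('paddle back/front',np.round(f(194,145,115),1),np.round(f(193,220,115),1))
cc=np.mean(c,0);d=c[0]+c[3]-c[1]-c[2];yaw=np.arctan2(-d[0],d[1]);print(cc,yaw)
g=f(194,160,112)
env.movej(env.solve_ik([g[0],g[1]-20,330],down(yaw+np.pi/2)) if env.solve_ik([g[0],g[1]-20,330],down(yaw+np.pi/2)) is not None else env.read_qpos())
print(env.read_position(),env.read_qpos(),np.round(env.read_contact_force(),2))
w=wT();save('w1',w['image'],1.25);pickle.dump(w,open('w1.pkl','wb'));print(np.round(w['hand_eye'],3).tolist())
E
```

```text
[621.6 132.2 119. ]
[ 607.7 -184.7  119. ]
[ 411.2 -177.8  119. ]
[425.1 138.6 119. ]
len [np.float64(196.6), np.float64(317.3), np.float64(196.7), np.float64(316.7)]
paddle back/front [508.5 -18.6 115. ] [437.3 -18.4 115. ]
[516.38371498 -22.93732359 119.        ] -0.043771619729592565
[494.35982557 -39.033451   329.77013219] [-7.86176430e-02  2.16616373e-01  2.81083558e-01  1.63572431e+00
 -2.69660761e-04 -3.34063354e-02] [-0.28 -0.12  0.34]
[[0.001, 0.96, 0.28, 71.345], [1.0, -0.001, -0.001, 1.228], [-0.001, 0.28, -0.96, -163.775], [0.0, 0.0, 0.0, 1.0]]
```

View pics/w1.png

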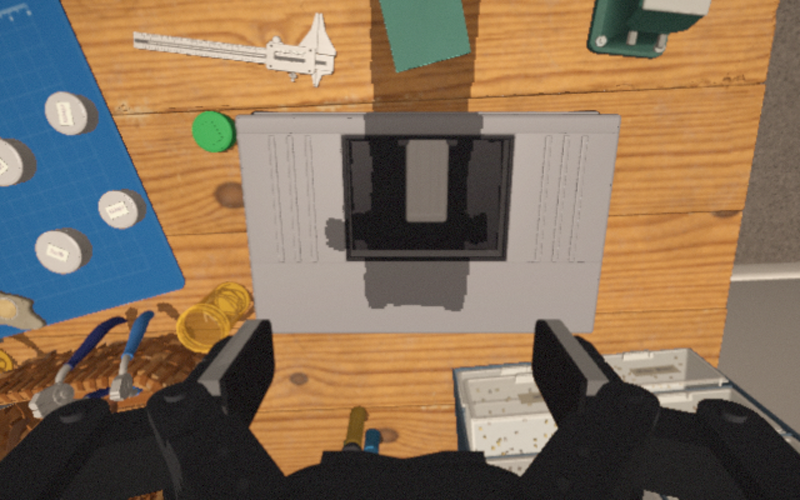

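Wrist view: the lid corners are at (237,115), (619,115), (593,332) and (256,332). The paddle spans (406–447, 140–221), with its free end at y=221, which is the back.

```bash
python3 - <<'E'
from h import *
import pickle
s=pickle.load(open('w1.pkl','rb'))
f=lambda u,v,z:atz(s,(u/1.25,v/1.25),z)
c=[f(593,332,119),f(256,332,119),f(237,115,119),f(619,115,119)]
for p in c: print(np.round(p,1))
print('len',[round(np.linalg.norm(c[i]-c[i-1]),1) for i in range(4)])
d=c[0]+c[3]-c[1]-c[2];print(np.mean(c,0),np.arctan2(-d[0],d[1]))
b=f(426.5,221,115);fr=f(427,140,115);print(b,fr,np.linalg.norm(b-fr))
for u,v in [(67,113),(119,209),(61,251),(5,162)]:print(np.round(f(u,v,25),1))
E
```

```text
[623.3 136.6 119. ]
[ 609.2 -181.3  119. ]
[ 413.4 -169.8  119. ]
[427.3 142.6 119. ]
len [np.float64(196.1), np.float64(318.2), np.float64(196.2), np.float64(312.8)]
[518.29694149 -18.00518374 119.        ] -0.04421438707227664
[509.97525924 -17.17325312 115.        ] [440.26241861 -14.74179426 115.        ] 69.75523019915256
[ 401.7 -376.4   25. ]
[ 502.6 -346.2   25. ]
[ 546.9 -421.1   25. ]
[ 447.7 -453.8   25. ]
```

```bash
cat >> h.py <<'E'
YAW=-0.0442; CC=np.array([517.3,-20.0]); ex=np.array([np.cos(YAW),np.sin(YAW),0]); ey=np.array([-np.sin(YAW),np.cos(YAW),0]); ez=np.array([0,0,1.])
def W(x,y,z): return np.array([CC[0],CC[1],0])+ex*x+ey*y+ez*z
def C(P): d=np.array(P)-[CC[0],CC[1],0]; return np.array([d@ex,d@ey,d[2]])
def tool(tilt=0,flip=1):
    """fingers down, jaws along case y; tilt>0: approach axis leans so tool body is toward +x(back)"""
    z=-(np.sin(tilt)*ex+np.cos(tilt)*ez); y=ey*flip; return R2q(np.stack([np.cross(y,z),y,z],1))
def F(): return np.round(env.read_contact_force(),1)
HP=18.7
E
python3 - <<'E'
from h import *
g0=C([494.2,-17.5,0]); print('grip case',g0)
tcp=W(g0[0],g0[1],91)
env.goto(tcp+[0,0,60],tool()); env.line_to(tcp,tool(),100); print('at',F(),env.read_position()-tcp)
env.command_gripper(30); print(env.read_width(),F())
P0=np.array([g0[0]-64-100,27.])
def pose(th,ph):
    p=P0+64*np.array([np.cos(ph),np.sin(ph)]); c,s=np.cos(th),np.sin(th)
    p=np.array([p[0]*c+p[1]*s,-p[0]*s+p[1]*c])
    t=th-ph; t=max(t,0)
    G=W(100+p[0],g0[1],85+p[1])
    # TCP is (HP-2.7..) ahead of grip along approach; keep initial offset 21
    a=-(np.sin(t)*ex+np.cos(t)*ez)
    return G+a*21, tool(t)
for th,ph in [(0,.15),(0,.3),(0,.4),(.1,.4),(.2,.4),(.35,.4),(.5,.4),(.6,.4),(.7,.4)]:
    p,q=pose(th,ph); env.line_to(p,q,60); print(th,ph,F(),round(env.read_width(),1))
s=env.snapshot('side');save('side1',s['image'],1.25); print(env.read_time_s())
E
```

```text
grip case [-23.18790316   1.47687077   0.        ]
at [1.  0.2 0.1] [ 0.87974226 -0.10553972  0.89235244]
31.625421484343025 [-0.8 -2.1  4.8]
0 0.15 [ 0.3 -3.7 -4.4] 30.7
0 0.3 [-0.4 -1.3 -0.5] 30.7
0 0.4 [-0.6 -0.2 -0.4] 29.9
0.1 0.4 [ 1.1 -0.2 -0.5] 30.0
0.2 0.4 [0.7 0.  0.3] 30.0
0.35 0.4 [-0.2  0.6 -0.3] 30.2
0.5 0.4 [-0.4 -0.5 -0.3] 30.5
0.6 0.4 [-0.2 -0.2  0.2] 30.0
0.7 0.4 [ 0.4 -0.7 -0.3] 29.9
7.525
```

View pics/side1.png

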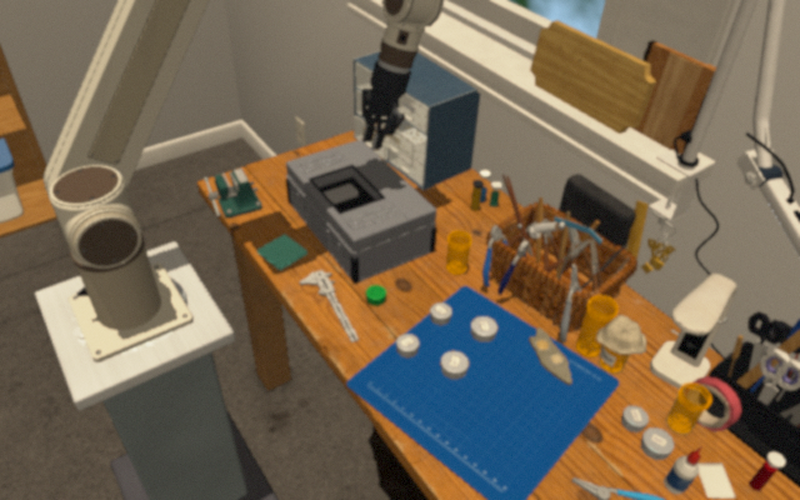

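The side view shows the gripper empty above a shut lid: the paddle slipped out because a command of 30 mm gave almost no squeeze. I'll retry with a full close.

```bash
cat > pull.py <<'E'
from h import *
def pose(th,ph,g0,off=21,maxt=9):
    P0=np.array([g0[0]-64-100,27.])
    p=P0+64*np.array([np.cos(ph),np.sin(ph)]); c,s=np.cos(th),np.sin(th)
    p=np.array([p[0]*c+p[1]*s,-p[0]*s+p[1]*c])
    t=min(max(th-ph,0),maxt)
    a=-(np.sin(t)*ex+np.cos(t)*ez)
    return W(100+p[0],g0[1],85+p[1])+a*off, tool(t)
E
python3 - <<'E'
from pull import *
g0=C([494.2,-17.5,0])
env.command_gripper(85)
tcp=W(g0[0],g0[1],90)
env.goto(tcp+[0,0,60],tool()); env.line_to(tcp,tool(),100); print('at',F(),env.read_position()-tcp)
env.command_gripper(0); print(env.read_width(),F())
ok=env.read_width()>32
for th,ph in [(0,.1),(0,.2),(0,.3),(0,.4)]:
    if not ok: break
    p,q=pose(th,ph,g0,22); env.line_to(p,q,40); w=env.read_width(); print(th,ph,F(),round(w,1))
    if w<25: break
w=wT();save('w2',w['image'],1.25);print(env.read_time_s())
E
```

```text
at [ 0.6  0.5 -1. ] [ 0.81264429 -0.04220854  0.19199563]
32.464037086490414 [-1.4 -2.5  5.4]
0 0.1 [ 1.2 -4.8 -5.1] 32.2
0 0.2 [ 2.9 -5.4 -6.6] 31.9
0 0.3 [ 1.5 -5.2 -4.4] 30.8
0 0.4 [ 2.7 -4.3 -4.4] 29.0
11.3167
```

View pics/w2.png

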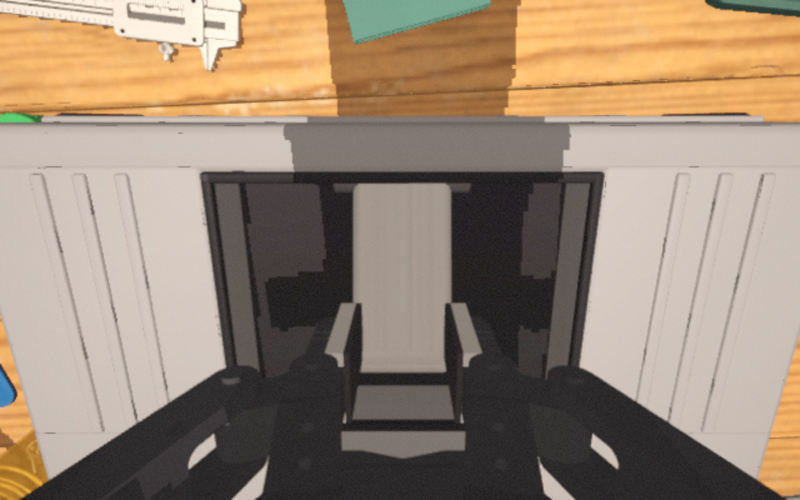

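The paddle is up between the pads, but they hold only its last few millimetres (free end at y≈370, pads at 305–430). I'll set it back, regrip 9 mm farther forward and raise the lid.

```bash
python3 - <<'E'
from pull import *
g0=C([494.2,-17.5,0])
p,q=pose(0,0.03,g0,22); env.line_to(p,q,60)
env.command_gripper(75)
g0[0]-=9
tcp=W(g0[0],g0[1],90)
env.line_to(tcp,tool(),60); env.command_gripper(0); print(env.read_width(),F())
for th,ph in [(0,.1),(0,.2),(0,.35),(.1,.35),(.2,.35),(.35,.35),(.5,.35),(.6,.35),(.7,.35)]:
    p,q=pose(th,ph,g0,22); env.line_to(p,q,50); w=env.read_width(); print(th,ph,F(),round(w,1))
    if w<25: break
w=wT();save('w3',w['image'],1.25);s=env.snapshot('side');save('side3',s['image'],2.5,(190,0,410,240));print(env.read_time_s())
E
```

```text
32.671765218648204 [-0.8 -3.4  4.5]
0 0.1 [ 3.  -5.1 -5.3] 32.5
0 0.2 [ 3.1 -4.8 -5.4] 32.4
0 0.35 [ 7.4 -5.2 -7.1] 31.9
0.1 0.35 [ 7.4 -4.2 -7.8] 32.3
0.2 0.35 [ 5.4 -5.2 -6.7] 31.8
0.35 0.35 [ 0.  -5.  -5.4] 32.0
0.5 0.35 [-1.3 -5.  -3.8] 32.3
0.6 0.35 [-2.7 -5.  -3. ] 31.6
0.7 0.35 [-2.4 -4.6 -3.1] 31.9
16.9833
```

View pics/side3.png

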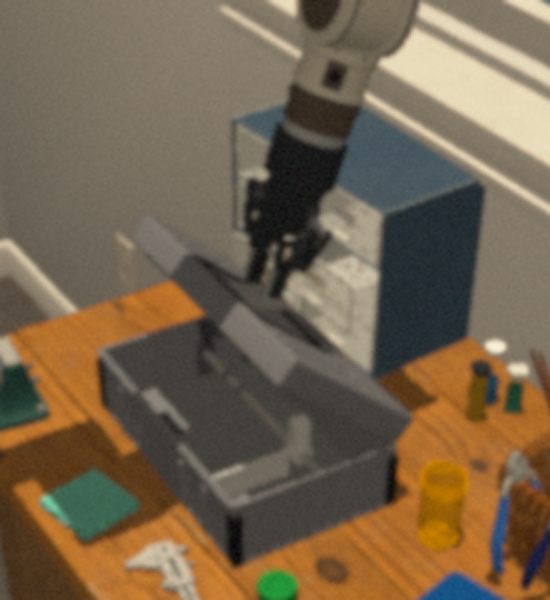

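The lid is up about 0.65 rad and the paddle is held; the collar tab and divider are visible inside, in the right half. Now I'll release and push the lid open by its front edge.

```bash
python3 - <<'E'
from pull import *
env.command_gripper(60)
p=env.read_position(); z=q2R(env.read_orientation())[:,2]
env.line_to(p-z*110,None,200); env.command_gripper(0)
env.goto(W(-130,-60,360),tool()); env.line_to(W(-110,-60,200),tool(),250); print(F(), env.read_time_s())
for th in np.arange(.6,1.66,.1):
    c,s=np.cos(th),np.sin(th)
    x=100-200*c-9; z=85+200*s-25
    try: env.line_to(W(x,-60,z),tool(),120)
    except env.IKError as e: print('ik',th); break
    f=env.read_contact_force(); print(round(th,2),F())
    if abs(f[0])>25: break
print(env.read_time_s())
s=env.snapshot('side');save('side4',s['image'],2.5,(190,0,410,240))
E
```

```text
Traceback (most recent call last):
rig.IKError: the arm cannot follow that straight line within its joint ranges
```

```bash
python3 - <<'E'
from pull import *
p=np.array(env.read_position()); z=q2R(env.read_orientation())[:,2]
for d in (90,70,50,30):
    try: env.line_to(p-z*d,None,200); break
    except env.IKError: pass
print(d,C(env.read_position()))
# lid outer edge height here is below TCP? rise/retract toward robot
for dst in [W(-20,0,330),W(-60,0,380)]:
    try: env.line_to(dst,tool(),200); print('ok',dst)
    except env.IKError as e: print('x',dst)
print(C(env.read_position()),F())
E
```

```text
90 [ 51.14208337   2.18677765 273.74898529]
ok [497.31953322 -19.11628781 330.        ]
ok [457.35859966 -17.34886342 380.        ]
[-5.87652647e+01  3.07491491e-02  3.78688264e+02] [ 0.4 -0.1 -1.1]
```

```bash
python3 - <<'E'
from pull import *
env.command_gripper(0)
env.goto(W(-130,-60,360),tool()); env.line_to(W(-115,-60,200),tool(),250); print(F(), env.read_time_s())
for th in np.arange(.6,1.66,.1):
    c,s=np.cos(th),np.sin(th)
    x=100-200*c-9; z=85+200*s-25
    try: env.line_to(W(x,-60,z),tool(),120)
    except env.IKError as e: print('ik',th); break
    f=env.read_contact_force(); print(round(th,2),F())
    if abs(f[0])>25: break
print(env.read_time_s())
s=env.snapshot('side');save('side4',s['image'],2.5,(190,0,410,240))
E
```

```text
[ 0.2 -0.   0.1] 21.075
0.6 [-0.8 -0.   0.8]
0.7 [-0.8  0.7  3.4]
0.8 [-5.3  1.4  7. ]
0.9 [-6.4  1.1  9.1]
1.0 [-7.2  1.5 10.4]
1.1 [-6.9  1.6 13.3]
1.2 [-5.4  0.7 14.6]
1.3 [-3.8  2.  15.2]
1.4 [-1.3  1.1 14.7]
1.5 [ 1.1  1.  13.1]
1.6 [ 2.   1.3 13.5]
24.8
```

View pics/side4.png

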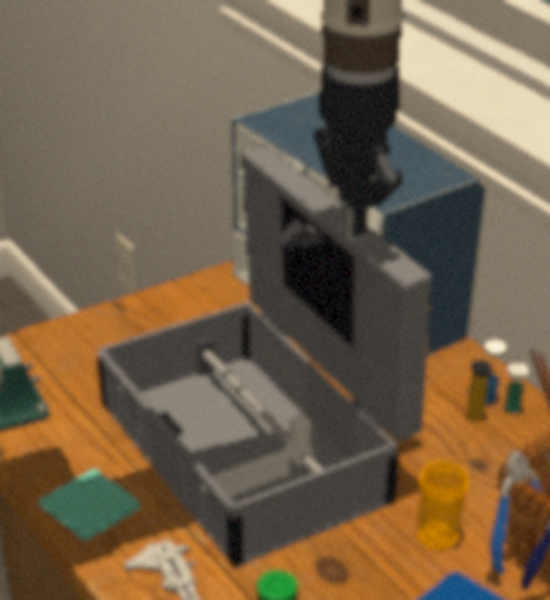

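The lid is nearly upright. I'll push its inner face to the stop until the force rises.

```bash
python3 - <<'E'
from pull import *
p=C(env.read_position()); print(p)
env.line_to(W(p[0]-50,-60,p[2]),None,150); env.line_to(W(p[0]-50,-60,245),None,150)
print(F()); x=p[0]-30
f0=np.array(env.read_contact_force())
while x<140:
    try: env.line_to(W(x,-60,245),None,60)
    except env.IKError: print('ik');break
    f=np.array(env.read_contact_force())-f0; print(round(x),np.round(f,1),round(C(env.read_position())[0],1))
    if f[0]<-16: break
    x+=5
print(env.read_time_s())
E
```

```text
[100.39571754 -59.79488696 264.27685729]
[-0.1 -0.3  0.4]
70 [ 0.5  0.6 -0.5] 70.9
75 [-0.5  0.1  0.5] 75.5
80 [-1.4  0.   0.4] 80.5
85 [-0.8 -0.7  1. ] 85.7
90 [-0.2 -0.6 -0.1] 90.8
95 [-0.9  0.4 -0.5] 95.7
100 [-1.8 -0.5 -0.7] 100.7
105 [-1.6 -0.1 -1.5] 105.6
110 [-13.1   1.9   4. ] 105.8
115 [-26.9   2.1   8.9] 105.7
28.3167
```

The lid is hard against its stop. Next I'll look inside with the wrist camera.

```bash
python3 - <<'E'
from pull import *
import pickle
env.line_to(W(40,-60,300),None,200)
env.goto(W(-40,-20,310),tool()); env.command_gripper(85)
w=wT();save('w5',w['image'],1.25);pickle.dump(w,open('w5.pkl','wb'));print(C(env.read_position()),env.read_time_s())
E
```

```text
[-40.01267812 -20.00164129 310.07950224] 30.2167
```

View pics/w5.png

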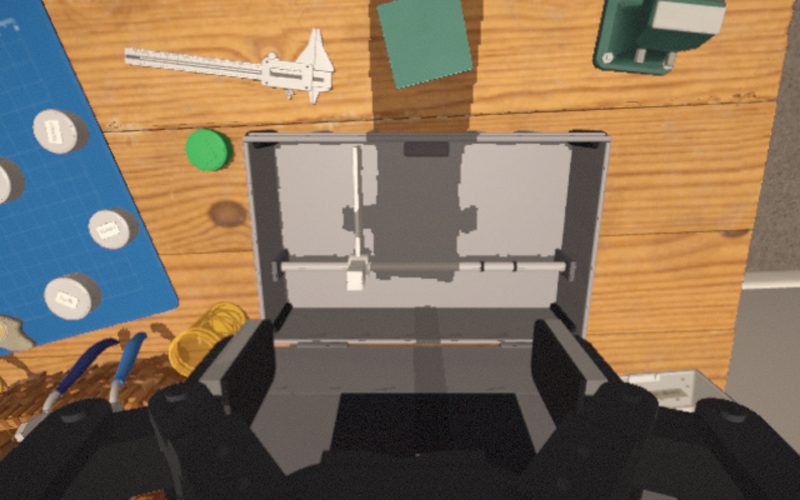

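Wrist view: the rod runs at y≈266. The collar with its tab is at (357,266–290), and the two dark bands are at (482,266) and (515,266). The case rim's front corners are at (245,135) and (609,135).

```bash
python3 - <<'E'
from h import *
import pickle
s=pickle.load(open('w5.pkl','rb'))
f=lambda u,v,z:np.round(C(atz(s,(u/1.25,v/1.25),z)),1)
print('bands',f(482,266,41),f(514.5,266,41),'collar plate',f(358,200,45),'rodends',f(282,266,41),f(565,266,41))
print('corners',f(245,135,85),f(609,135,85),f(263,342,85),f(584,342,85))
print('inner walls',f(275,300,6),f(558,300,6))
for n,P in [('tabtop',W(35,-70,81)),('mark',W(35,45,41))]: print(n,proj(s,P)*1.25)
save('w5c',s['image'],5,(230,180,440,240))
for u,v in [(59,131),(112,228),(70,297)]: print(np.round(atz(s,(u/1.25,v/1.25),25),1))
E
```

```text
bands [35.1 64.4 41. ] [35.1 98.3 41. ] collar plate [-35.  -62.7  45. ] rodends [  35.3 -144.3   41. ] [ 35. 151.  41.]
corners [ -98.5 -154.3   85. ] [-98.8 159.   85. ] [  99.6 -156.3   85. ] [ 99.3 160.7  85. ]
inner walls [  88.6 -165.7    6. ] [ 88.3 160.9   6. ]
tabtop [[348.74179742 279.17594515]]
mark [[463.43055002 265.85557196]]
[ 401.7 -373.4   25. ]
[ 501.6 -344.    25. ]
[ 577.1 -407.8   25. ]
```

```bash
python3 - <<'E'
import cv2
i=cv2.imread('pics/w5c.png');cv2.imwrite('pics/w5d.png',cv2.resize(i,(800,229)))
E
```

```text
(no output)
```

View pics/w5d.png

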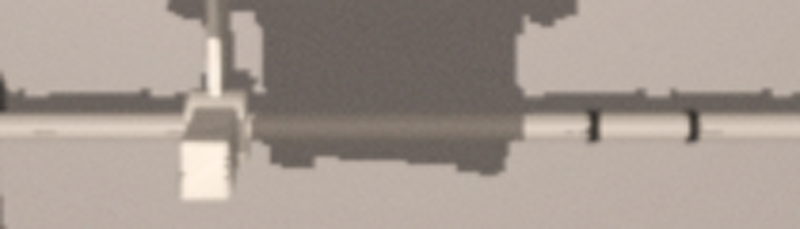

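The tab top is centred at crop (205,171), and the bands are at (593,125) and (692,125). The mark is at case y≈79 after correcting a bias of about 2 mm (the rim corners average +2.4). I'll grip the tab and slide it.

```bash
python3 - <<'E'
from h import *
import pickle
env.command_gripper(55)
env.goto(W(36,-66,150),tool()); env.line_to(W(36,-66,54),tool(),120); print(F())
env.command_gripper(0); print('w',env.read_width(),F())
for y in np.arange(-50,80,15): 
    env.line_to(W(36,y,54),None,100)
    w=env.read_width()
    if w<10: print('slip',y,w)
env.line_to(W(36,79,54),None,60); print(C(env.read_position()),F(),env.read_width())
env.dwell(.2);env.command_gripper(45); 
env.line_to(W(36,79,150),None,200); env.goto(W(-40,60,250),tool())
w=wT();save('w6',w['image'],4,(200,150,400,290));save('w6b',w['image'],1.25);pickle.dump(w,open('w6.pkl','wb'));print(env.read_time_s())
E
```

```text
[-0.7  0.5 -0.4]
w 13.571334862213083 [0.1 0.5 4.8]
[36.52266899 79.59357287 54.91180137] [-1.2  0.3  5.3] 13.975005752151771
37.6583
```

View pics/w6.png

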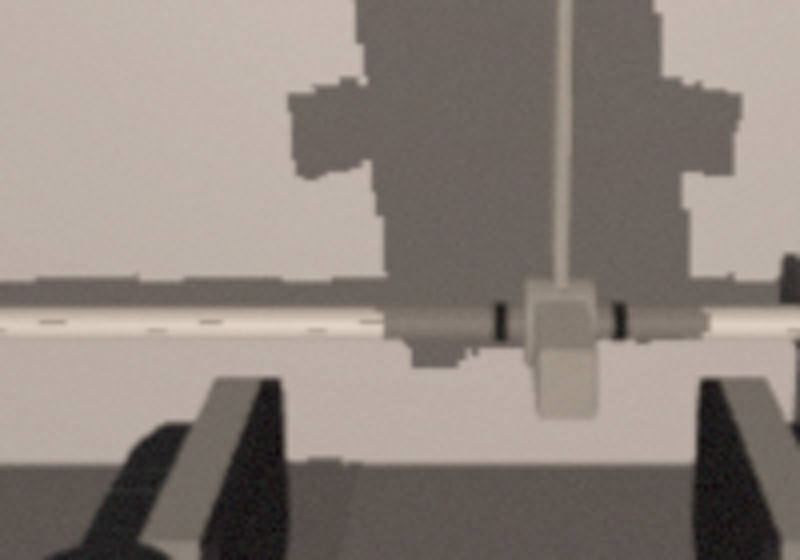

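The collar sits centred: its ring spans 526–596 and the bands' inner edges are at 508 and 614, so the midpoints are 561 against 561. Next, the tins.

```bash
python3 - <<'E'
from h import *
import pickle
env.line_to(W(-60,20,300),tool(),250); env.command_gripper(80)
env.goto([450,-410,260],tool())
w=wT();save('w7',w['image'],1.25);pickle.dump(w,open('w7.pkl','wb'));print(env.read_position(),env.read_time_s())
E
```

```text
[ 450.84698471 -408.78189691  260.59298843] 40.1
```

View pics/w7.png

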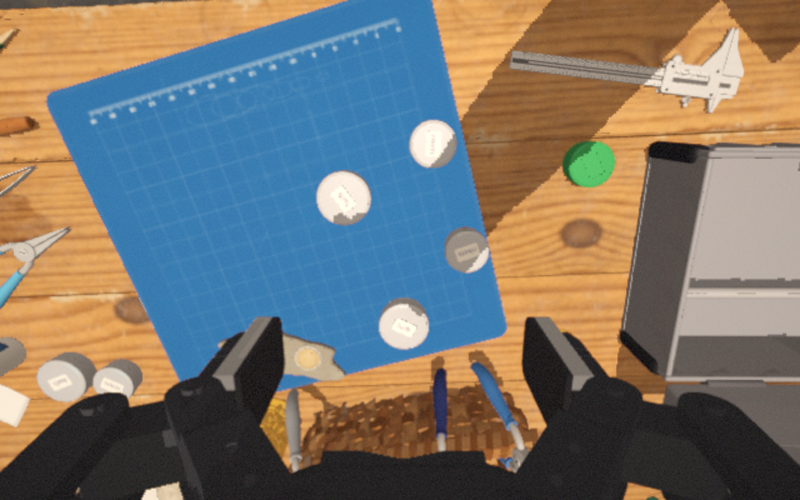

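Tins (top faces): small A at (432,142), large B (343,195), small C (466,249) and large D (404,326). D was knocked towards the basket. The green tin at (590,163) stays put.

```bash
cat >> h.py <<'E'
def jx(flip=1):
    y=ex*flip; z=-ez; return R2q(np.stack([np.cross(y,z),y,z],1))
E
python3 - <<'E'
from h import *
import pickle
s=pickle.load(open('w7.pkl','rb'))
for n,u,v in [('A',432,143),('B',343.5,197),('C',466,250),('D',404,327)]:
    P=atz(s,(u/1.25,v/1.25),25); r=atz(s,((u+24)/1.25,v/1.25),25); print(n,np.round(P,1),round(abs(r[1]-P[1]),1))
for fl in (1,-1):
    for P in [(402,-376,4),(447,-455,4),(502,-346,4),W(-30,-108,8),W(-30,47,8)]:
        q=env.solve_ik(P,jx(fl)); print(fl,None if q is None else np.round(q,2))
E
```

```text
A [ 400.5 -379.3   25. ] 21.3
B [ 445.5 -461.8   25. ] 22.1
C [ 501.1 -349.2   25. ] 22.8
D [ 579.3 -411.5   25. ] 24.1
1 [-0.75  0.51 -0.17  0.89  0.    0.86]
1 [-0.79  0.66  0.1   1.01  0.    0.82]
1 [-0.6   0.61  0.01  0.97  0.    1.01]
1 [-0.26  0.42 -0.31  0.84  0.    1.36]
1 [ 0.06  0.41 -0.33  0.83  0.    1.67]
-1 [-0.75  0.51 -0.17  0.89  0.   -2.28]
-1 [-0.79  0.66  0.1   1.01  0.   -2.32]
-1 [-0.6   0.61  0.01  0.97  0.   -2.13]
-1 [-0.26  0.42 -0.31  0.84  0.   -1.78]
-1 [ 0.06  0.41 -0.33  0.83  0.   -1.47]
```

```bash
cat >> h.py <<'E'
def pick(xy,d,zt=4):
    env.command_gripper(d+28)
    env.goto([xy[0],xy[1],120],jx()); env.line_to([xy[0],xy[1],zt],jx(),150)
    env.command_gripper(0); w=env.read_width(); print('pick',xy,round(w,1),F())
    env.line_to([xy[0],xy[1],190],None,200); w2=env.read_width(); print(' lifted',round(w2,1)); return w2
def place(x,y,d,z=8.5):
    env.goto(W(x,y,190),jx()); w=env.read_width()
    print(' over',round(w,1))
    if w<d-12: print('LOST'); return False
    env.line_to(W(x,y,100),None,200); env.line_to(W(x,y,z),None,80); print(' down',round(env.read_width(),1),F())
    env.command_gripper(d+12); env.line_to(W(x,y,190),None,200); return True
E
python3 - <<'E'
from h import *
if pick((401,-377.5),42)>30: place(-32,-108,42)
if pick((446,-459.5),50)>38: place(-30,-56,50)
s=env.snapshot('top');save('top8',s['image'],3.2,(205,140,445,280)); print(env.read_time_s())
E
```

```text
pick (401, -377.5) 0.2 [-1.   0.1  6.3]
 lifted -0.0
pick (446, -459.5) -0.3 [-1.2  0.2  5.4]
 lifted 0.1
48.4583
```

View pics/top8.png

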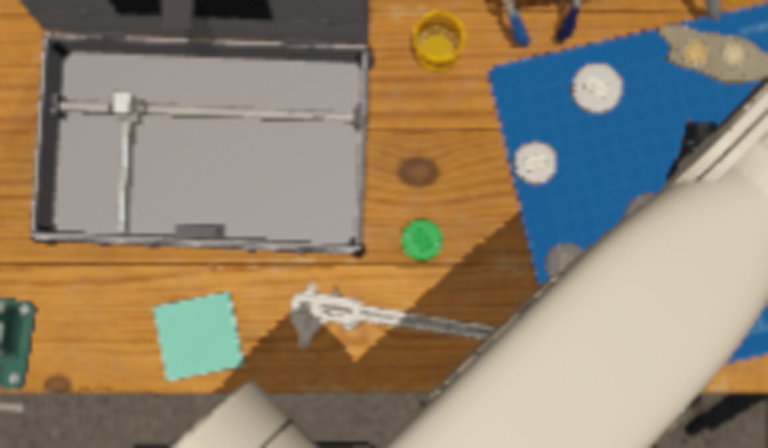

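Both grips closed on nothing and the tins are still on the mat. I'll take one composite wrist view of a grip on A to see why.

```bash
python3 - <<'E'
from h import *
ims=[]
def shot():
    w=wT(); ims.append(cv2.resize(w['image'][130:390,120:520],(400,260))); return w
import pickle
env.command_gripper(72)
env.goto([401,-377.5,120],jx()); env.line_to([401,-377.5,60],jx(),150); a=shot(); pickle.dump(a,open('w9.pkl','wb'))
env.line_to([401,-377.5,4],jx(),150); print(env.read_position(),F()); shot()
for o in (48,38):
    env.command_gripper(o); print(o,env.read_width(),F()); shot()
im=np.vstack([np.hstack(ims[:2]),np.hstack(ims[2:])]); save('w9',im)
E
```

```text
[ 401.52746384 -377.98445621    4.81442618] [1.5 0.1 0.5]
48 48.1206844982612 [-0.   0.1 -0.1]
38 37.74776729152029 [-0.1 -0.6  0.4]
```

View pics/w9.png

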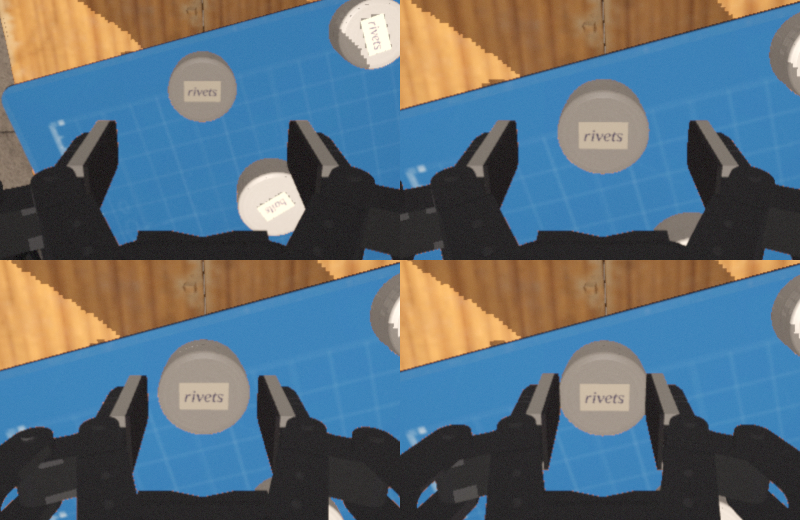

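In the composite the tin's label is about level with the tips but sits towards the camera side (+y here) of the pads, so the tool's aim looks off that way. I'll check it against the projection of the TCP.

```bash
python3 - <<'E'
from h import *
import pickle
w=wT(); p=env.read_position(); M=q2R(env.read_orientation()); print(p, env.read_width())
print('tin',atz(w,(325,265),25))
for n,off in [('tcp',(0,0,0)),('tip10',(0,0,-10)),('tip +x11',(11,0,-8)),('tip -x11',(-11,0,-8)),('padR',(11,21,-8)),('hold',(0,0,-18.7)),('hold+11',(11,0,-18.7))]: print(n,proj(w,p+M@np.array(off,float)).round(0))
a=pickle.load(open('w9.pkl','rb')); print('tin from above',atz(a,(120+202,130+88),25), np.round(a['T'],3).tolist())
s=env.snapshot('top'); P=np.array([[401,-377,25],[446,-459,25]]); print(proj(s,P), (proj(s,P)-[205,140])*3.2)
E
```

```text
[ 400.94807008 -377.46797262    3.93914714] 37.73516533334331
tin [ 401.90606789 -378.26997475   25.        ]
tcp [[323. 244.]]
tip10 [[323. 253.]]
tip +x11 [[323. 230.]]
tip -x11 [[323. 272.]]
padR [[367. 230.]]
hold [[323. 261.]]
hold+11 [[323. 239.]]
tin from above [ 401.65571644 -377.13329834   25.        ] [[0.999, 0.042, 0.011, 404.556], [-0.043, 0.959, 0.28, -306.307], [0.001, -0.28, 0.96, 224.422], [0.0, 0.0, 0.0, 1.0]]
[[381.19515121 221.74037903]
 [406.56709834 207.57715471]] [[563.82448388 261.56921289]
 [645.0147147  216.24689506]]
```

The calibration agrees with the aim (tin at x 402, y -378). So the tips must be higher than assumed and pass over the tin. I'll probe downward with a force guard to find where they touch the mat.

```bash
python3 - <<'E'
from h import *
env.command_gripper(60); f0=np.array(env.read_contact_force())
z=4
while z>-25:
    z-=2; env.line_to([401,-377.5,z],None,40); f=np.array(env.read_contact_force())-f0
    if f[2]>4: break
print(z,f.round(1),env.read_position())
env.line_to([401,-377.5,z+4],None,40); env.command_gripper(0); print(env.read_width(),F()); print(env.read_time_s())
E
```

```text
-24 [-0.6  3.5  8. ] [ 401.19952911 -377.69084724  -22.73202364]
40.001802965629224 [-0.4  0.2  6.6]
56.0833
```

The tips reach the mat at TCP z≈-23, about 25 mm behind the nominal TCP. Tin A is now gripped properly (40 mm), so I'll place it, then B and C.

```bash
sed -i 's/zt=4/zt=-17/; s/z=8.5/z=-13/' h.py; python3 - <<'E'
from h import *
env.line_to([401,-377.5,190],None,200); print(env.read_width())
place(-30,-105,42,-16)
print(env.read_time_s())
if pick((446,-459.5),50)>38: place(-30,-56,50)
if pick((501,-347.5),42)>30: place(-30,49,42)
print(env.read_time_s())
E
```

```text
40.31281016037255
 over 39.4
 down 40.4 [ 0.3  0.6 -0.2]
62.0
pick (446, -459.5) 47.8 [-0.2 -0.2  5.7]
 lifted 47.9
 over 47.7
 down 48.0 [-0.3  1.1 -1. ]
pick (501, -347.5) 39.9 [-0.2  0.7  6.1]
 lifted 40.1
 over 39.9
 down 39.8 [-0.5  0.3 -0.4]
80.3583
```

A, B and C are placed. Now D near the basket: I'll re-measure it by image code, grip it with the tool body tilted away from the basket, bring it forward, then regrip it upright.

```bash
cat > d.py <<'E'
from h import *
def whites(s,z=25):
    hsv=cv2.cvtColor(s['image'],cv2.COLOR_RGB2HSV)
    m=((hsv[...,1]<70)&(hsv[...,2]>110)).astype(np.uint8)
    n,l,st,c=cv2.connectedComponentsWithStats(m); out=[]
    for i in range(1,n):
        P=atz(s,c[i],z)
        if 40<st[i,4]<6000 and 340<P[0]<640 and -620<P[1]<-290: out.append((np.round(P,1),st[i].tolist()))
    return out
E
python3 - <<'E'
from d import *
for o in whites(env.snapshot('top')): print('top',o)
env.goto([450,-410,260],tool()); env.command_gripper(64)
w=wT()
for o in whites(w): print('wrist',o)
t=-0.4; a=-(np.sin(t)*ex+np.cos(t)*ez)
for z in (10,100): print(env.solve_ik(np.array([578,-411,z])+a*23,tool(t)))
E
```

```text
top (array([ 610.2, -540.3,   25. ]), [411, 146, 40, 20, 359])
top (array([ 577.4, -411.8,   25. ]), [383, 160, 17, 15, 208])
wrist (array([ 575.3, -412. ,   25. ]), [303, 238, 41, 42, 1345])
wrist (array([ 590.1, -543.4,   25. ]), [203, 248, 37, 55, 673])
wrist (array([ 591.3, -582.5,   25. ]), [175, 266, 30, 23, 370])
wrist (array([ 618.6, -495. ,   25. ]), [245, 274, 33, 32, 517])
[-0.72213387  0.62198508 -0.11665957  0.51403455  0.24673319 -0.63815772]
[-0.72213387  0.51562351 -0.02875322  0.70830248  0.24673319 -0.63815772]
```

```bash
python3 - <<'E'
from d import *
t=-0.4; a=-(np.sin(t)*ex+np.cos(t)*ez); q=tool(t)
P=lambda x,z: np.array([x,-411.8,z])+a*23
env.goto(P(577,110),q); env.line_to(P(577,11),None,100); print(F())
env.command_gripper(0); print(env.read_width(),F())
env.line_to(P(577,18),None,60); env.line_to(P(500,18),None,120); print(env.read_width())
env.line_to(P(500,12),None,60); env.command_gripper(66); env.line_to(P(500,110),None,200)
env.goto([420,-410,260],tool()); w=wT()
for o in whites(w): print('wrist',o)
for o in whites(env.snapshot('top')): print('top',o)
print(env.read_time_s())
E
```

```text
[ 0.1  0.2 -0.2]
47.511331694927165 [-2.6  0.2  5.7]
47.59706617486859
wrist (array([ 499.9, -410.8,   25. ]), [302, 206, 42, 43, 1385])
wrist (array([ 557.6, -545.5,   25. ]), [199, 248, 41, 56, 682])
wrist (array([ 617.4, -499.3,   25. ]), [235, 297, 45, 31, 606])
top (array([ 503.2, -411.7,   25. ]), [384, 183, 16, 15, 182])
88.2417
```

```bash
python3 - <<'E'
from d import *
import pickle
if pick((501,-411.3),50)>38: place(-30,-3,50)
env.goto(W(-60,-20,300),tool()); env.command_gripper(85); w=wT(); pickle.dump(w,open('w10.pkl','wb')); save('w10',w['image'],1.25)
print(env.read_time_s())
E
```

```text
pick (501, -411.3) 47.6 [-0.8  0.   5.4]
 lifted 47.6
 over 47.8
 down 47.5 [15.4 -0.7  3.2]
99.5333
```

View pics/w10.png

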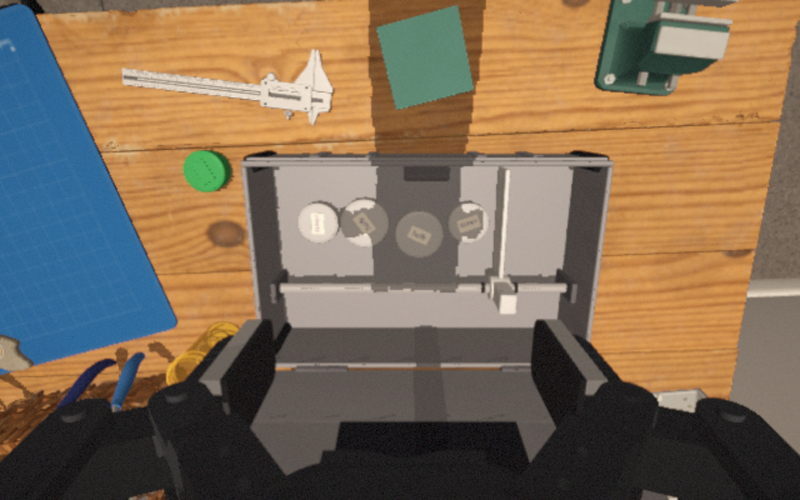

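All four tins lie flat in a row at (318,222), (364,222), (419,235) and (468,221), left of the divider plate in this view, which is the case's right compartment. The mat is empty of tins, and D was only nudged back a little by the keeper contact. Next I'll check the collar numerically and test reach behind the lid.

```bash
python3 - <<'E'
from h import *
import pickle
for n,vs in (('w6',175),('w10',160)):
    s=pickle.load(open(n+'.pkl','rb')); r=np.array(proj(s,[W(-10 if n=='w6' else -40,82,45)]))[0]; v=int(r[1]); g=s['image'][v-2:v+3].mean((0,2)); u0=int(r[0])
    print(n,r,[int(x) for x in g[u0-8:u0+9]])
    for du in range(-3,4): pass
s=pickle.load(open('w10.pkl','rb'))
f=lambda u,v,z:np.round(C(atz(s,(u/1.25,v/1.25),z)),1)
print('plate',f(505,200,45),'D',f(419,235,28),'A',f(318,222,28),'B',f(364,222,28),'C',f(468,221,28))
print('rod band row',[int(x) for x in s['image'][228:232,380:425].mean((0,2))])
for t in (0,-.2,-.4):
    a=-(np.sin(t)*ex+np.cos(t)*ez)
    for x,z in ((172,330),(172,248),(150,245),(60,330)):
        q=env.solve_ik(W(x,-100,z),tool(t)); print(t,x,z,q is not None)
E
```

```text
w6 [340.9983796 193.1465733] [102, 99, 100, 101, 101, 105, 120, 138, 148, 142, 123, 104, 100, 100, 100, 100, 100]
w10 [404.33890203 173.84157617] [108, 104, 106, 105, 104, 116, 179, 229, 231, 212, 177, 173, 172, 172, 172, 172, 173]
plate [-57.1  80.4  45. ] D [-17.6  -1.6  28. ] A [ -31.2 -104.8   28. ] B [-31.3 -57.9  28. ] C [-32.4  48.2  28. ]
rod band row [185, 183, 179, 180, 158, 99, 56, 82, 145, 180, 180, 170, 148, 196, 211, 134, 113, 118, 124, 123, 125, 124, 125, 127, 126, 126, 127, 131, 142, 158, 167, 133, 66, 65, 129, 180, 181, 177, 180, 173, 176, 179, 176, 180, 181]
0 172 330 True
0 172 248 True
0 150 245 True
0 60 330 True
-0.2 172 330 True
-0.2 172 248 True
-0.2 150 245 True
-0.2 60 330 True
-0.4 172 330 True
-0.4 172 248 True
-0.4 150 245 True
-0.4 60 330 True
```

Reach is fine. I'll retake the w6 view from the same pose to confirm the collar has not moved, then close the lid.

```bash
python3 - <<'E'
from h import *
import pickle
env.goto(W(-40,60,250),tool()); w=wT(); a=pickle.load(open('w6.pkl','rb'))
def loc(s):
    g=s['image'].astype(np.float32).mean(2)
    row=g[228:233,310:372].mean(0); pl=g[200:216,325:358].mean(0)
    return row.round().astype(int).tolist(), pl.round().astype(int).tolist()
for s in (a,w):
    for l in loc(s): print(l)
env.line_to(W(-20,0,330),tool(),250); env.command_gripper(0)
env.goto(W(60,-100,350),tool()); env.goto(W(175,-100,345),tool()); 
env.line_to(W(175,-100,250),None,120); print(F(),C(env.read_position()))
f0=np.array(env.read_contact_force()); x=175
while x>140:
    x-=3; env.line_to(W(x,-100,250),None,60); f=np.array(env.read_contact_force())-f0
    if f[0]>3: break
print('touch',x,f.round(1),env.read_time_s())
E
```

```text
[122, 119, 122, 121, 119, 120, 121, 120, 121, 121, 120, 121, 113, 85, 41, 36, 70, 105, 120, 121, 120, 131, 145, 132, 121, 123, 123, 123, 122, 123, 121, 122, 122, 123, 122, 124, 123, 128, 132, 125, 120, 120, 111, 83, 40, 35, 68, 107, 118, 121, 119, 120, 119, 120, 120, 121, 121, 119, 121, 121, 120, 120]
[100, 100, 101, 100, 100, 100, 101, 101, 100, 101, 100, 102, 106, 124, 145, 148, 139, 115, 101, 101, 100, 100, 100, 100, 100, 100, 100, 100, 101, 101, 100, 100, 101]
[117, 116, 117, 116, 117, 116, 116, 116, 117, 117, 116, 114, 100, 54, 34, 44, 82, 115, 116, 115, 123, 137, 133, 119, 118, 119, 120, 118, 118, 117, 119, 118, 119, 119, 119, 118, 121, 127, 125, 117, 117, 115, 97, 44, 32, 54, 90, 113, 118, 116, 118, 117, 115, 116, 114, 116, 115, 115, 116, 115, 116, 116]
[96, 97, 97, 97, 96, 97, 97, 97, 97, 97, 97, 100, 110, 128, 143, 143, 130, 101, 97, 96, 97, 96, 97, 97, 97, 97, 97, 97, 98, 97, 97, 97, 96]Traceback (most recent call last):
  File "<stdin>", line 11, in <module>
rig.IKError: the arm cannot take that pose within its joint ranges
```

The collar is unchanged: bands and ring edges shifted together by about 0.4 px. The waypoint was too high, so I'll use z=325.

```bash
python3 - <<'E'
from h import *
print(C(env.read_position()))
env.line_to(W(40,-100,325),tool(),250); env.line_to(W(178,-100,325),None,200)
env.line_to(W(178,-100,250),None,120); print(F(),C(env.read_position()))
f0=np.array(env.read_contact_force()); x=178
while x>140:
    x-=3; env.line_to(W(x,-100,250),None,60); f=np.array(env.read_contact_force())-f0
    if f[0]>3: break
print('touch',x,f.round(1),env.read_time_s())
E
```

```text
[  60.13309129 -100.59521471  349.26446298]
[-0.1 -0.1  0. ] [ 178.08609882 -100.07502403  251.57788176]
touch 160 [ 4.   0.4 -0.1] 105.575
```

```bash
python3 - <<'E'
from h import *
d=25
for th in np.arange(1.55,0.14,-.1):
    c,s=np.cos(th),np.sin(th)
    x=100-200*c+34*s+d*c+10; z=85+200*s+34*c-d*s-8
    try: env.line_to(W(x,-100,z),tool(),90)
    except env.IKError: print('ik',th); break
    f=np.array(env.read_contact_force()); print(round(th,2),f.round(1))
    if np.linalg.norm(f)>28: print('high'); break
print(C(env.read_position()),env.read_time_s())
E
```

```text
1.55 [-1.2  1.1  0.1]
1.45 [-0.1 -0.  -0.5]
1.35 [ 0.1 -0.8  1.1]
1.25 [0.8 0.1 0.6]
1.15 [-0.6 -0.1  0.1]
1.05 [ 0.8 -0.4 -0.7]
0.95 [ 0.2  0.5 -0.1]
0.85 [0.3 0.  0.4]
0.75 [-0.2  0.  -0.1]
0.65 [-0.6 -0.4 -0.2]
0.55 [ 0.3 -0.  -0.3]
0.45 [-0.1 -0.5 -0.3]
0.35 [ 1.  -0.2 -0.7]
0.25 [ 0.5 -0.3  1.5]
0.15 [ 0.2 -0.2  0.8]
[-58.08390519 -99.92391767 136.75372657] 110.8417
```

The tip slipped over the edge: the closed tips also stand about 25 mm behind the nominal TCP. I'll retry 18 mm lower.

```bash
python3 - <<'E'
from h import *
env.line_to(W(-40,-100,300),tool(),250)
env.line_to(W(40,-100,325),tool(),250); env.line_to(W(178,-100,325),None,200)
env.line_to(W(178,-100,232),None,120); print(F())
d=25
for th in np.append(np.arange(1.6,0.19,-.1),.15):
    c,s=np.cos(th),np.sin(th)
    x=100-200*c+34*s+d*c+10; z=85+200*s+34*c-d*s-24
    try: env.line_to(W(x,-100,z),tool(),90)
    except env.IKError: print('ik',th); break
    f=np.array(env.read_contact_force()); print(round(th,2),f.round(1))
    if np.linalg.norm(f)>28: print('high'); break
    if 0.3<th<1.2 and np.linalg.norm(f)<1.2: print('lost'); break
print(C(env.read_position()),env.read_time_s())
E
```

```text
[-0.1  0.3 -0.2]
1.6 [ 0.3  0.5 -0.2]
1.5 [-0.3 -0.2 -0.5]
1.4 [ 0.6  0.3 -0.1]
1.3 [ 0.8 -0.2  0. ]
1.2 [ 0.3 -0.6  0.1]
lost
[  78.87043844 -100.02400745  236.55499062] 115.9917
```

There was no contact at all, so the lid may already be low (its weight nearly balances the hinge friction on the way down). I'll spend the last view on it.

```bash
python3 - <<'E'
from h import *
s=env.snapshot('side');save('side11',s['image'],2.5,(190,0,410,240))
E
```

```text
(no output)
```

View pics/side11.png

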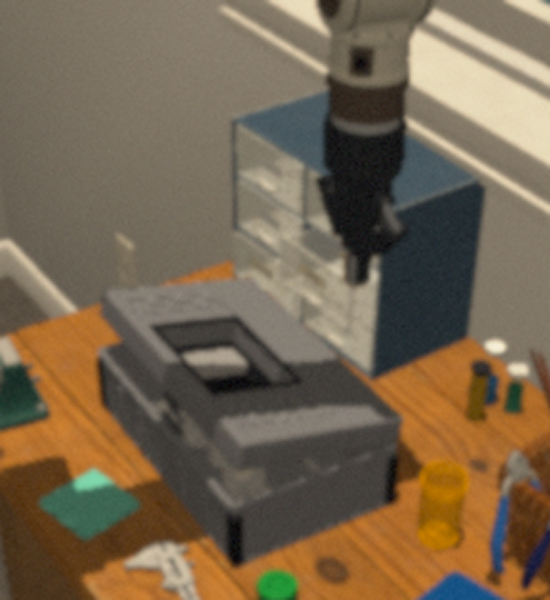

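The first pass had indeed lowered the lid to about 0.2 rad. Now I'll press it shut at its front edge, to the right of the dish, under a force guard.

```bash
python3 - <<'E'
from h import *
env.goto(W(-20,-100,240),tool()); env.line_to(W(-84,-100,165),tool(),150)
f0=np.array(env.read_contact_force()); z=165
while z>75:
    z-=3; env.line_to(W(-84,-100,z),None,40); f=np.array(env.read_contact_force())-f0; az=env.read_position()[2]
    if z<150: print(z,round(az,1),f.round(1))
    if f[2]>32: break
env.dwell(.3)
env.line_to(W(-84,-100,200),None,120); print(F(),env.read_time_s())
# re-probe
for z in (130,115,110,107,104,101,98,95,92):
    env.line_to(W(-84,-100,z),None,40); f=np.array(env.read_contact_force())-f0
    if f[2]>3: print('reprobe',z,env.read_position()[2].round(1),f.round(1)); break
env.line_to(W(-84,-100,240),None,150)
E
```

```text
147 146.8 [-0.9 -0.6 -0.2]
144 143.8 [-0.  -0.8  0.5]
141 140.8 [ 0.2 -0.5  0.5]
138 137.9 [ 0.8 -0.9  0. ]
135 134.8 [-0.1 -1.4  1.2]
132 131.8 [0.3 0.3 0.2]
129 128.8 [ 0.2 -0.3  0.1]
126 125.9 [-0.8 -0.8  1.6]
123 122.9 [-2.5 -0.9  3. ]
120 120.0 [-0.9 -0.7  2.5]
117 117.0 [-2.1 -1.1  5.2]
114 114.1 [-3.5 -0.9  5.7]
111 111.3 [-5.3 -0.8  8.7]
108 107.8 [ 0.1 -1.4  1.2]
105 104.7 [ 0.4 -0.3  0.7]
102 101.7 [ 0.2 -0.6 -0.8]
99 98.8 [-0.6 -0.8  0.1]
96 97.9 [-4.2  0.  14.2]
93 97.7 [-11.8   3.3  35.3]
[-0.7 -0.  -0.6] 124.6667
reprobe 95 97.8 [-6.6  1.5 21.9]
```

The hook rode over (8.7 N, then a drop to 1 N), and the lid then met a hard stop, with a second probe hitting the same height (97.8). I'll retreat, check nothing is touching, and hand in.

```bash
python3 - <<'E'
from h import *
env.line_to(W(-84,-100,300),None,200)
s=env.snapshot('top'); 
w=wT(); g=w['image'].mean(2)
for x in (-98,-60):  # lid should cover the interior: grey uniform on top plane
    print(x,[int(g[int(v),int(u)]) for u,v in proj(w,[W(x,y,119) for y in (-140,-110,-85,85,110,140)]) if 0<=v<400 and 0<=u<640])
print(F(),env.read_width(),env.read_time_s()); env.dwell(.5)
env.hand_in()
E
```

```text
-98 [102, 89, 90, 134, 134, 138]
-60 [103, 103, 103, 177, 175, 172]
[-0.7  0.1 -0. ] 0.07923631723850455 130.2833
the job is handed in; nothing more can be done
```

The job is done and handed in at about 131 s of the 210 s allowed. All four tins are in the case and the lid is pressed shut. I did not test the latch by pulling on the lid.

- **Opening:** I pulled the paddle, raised the lid with it, then pushed the lid by its front edge until the force rose hard at the stop. The first paddle grip slipped off; regripping farther forward held.
- **Collar:** It was slid to the mark and released. A picture put it midway between the bands, and a second picture from the same spot after loading showed it had not moved. I could not see it once the lid was down.
- **Tins:** My first two grips on the tins closed on nothing because the fingertips stood about 25 mm behind the nominal tool point. Going lower fixed it. One tin had been knocked towards the basket, so I brought it forward and regripped it. That same tin met about 15 N sideways when I put it in, probably the keeper, and ended about 12 mm off its planned place. The last picture shows all four lying in a row on the right of the divider.
- **Closing:** The lid went down with almost no force, since its weight nearly matches the hinge friction. At the press, the hook rode over at about 9 N, the force dropped to 1 N, and the lid then stopped hard at 35 N. A second probe met it at the same height, 97.8 mm tool-point height, which corresponds to the shut lid.

I never touched the vial, calliper, stone or the green tin. The last force reading was near zero, with the arm clear of everything.

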